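# Close the surface-repair case: flap down, then lid shut

## Task

Put the repair case away: first push the upright plywood flap all the way down so that it lies flat inside the case, and only then swing the lid over and press it fully shut. Push with the fingertips or the outside of the fingers only, never taking the flap or the lid between the fingers, and leave the spray can, the jar and the tape roll undisturbed.

Things in the scene. Friction and masses are not known exactly. Their poses are not given: they have to be found in the camera images.
- case: Grey sheet-steel case, open on top, fixed to the table: 180 (its x) x 240 (its y) x 80 mm high, walls 4 mm. Origin at the centre of its underside, on the table. Its x axis points from the flap's hinge side towards the lid's hinge side, its y axis runs along both hinges, z is up. A flat black grip juts 6 mm out of the -x wall at 45 mm height.
- flap (a joint): Angle of the flap (rad): 0 = folded flat inside the case, resting on a steel bar, top face 9.5 mm below the case's rim; 1.57 = upright; at most 1.8 (leaning outwards, over the -x wall). Friction of 0.12 N m holds it at any angle.
- flap_hinge (a point): On the flap's hinge line, mid-length: case frame (-76, 0, 64.5) mm. Its frame turns with the flap: x along the flap from hinge to free edge, y along the hinge, z normal to the flap (up when folded flat; pointing outwards, away from the lid, when the flap is upright).
- flap_edge (a point): Middle of the flap's free edge, 115 mm from the hinge; same axes as flap_hinge. The flap is a plywood panel 115 mm (hinge to edge) x 216 mm x 6 mm, occupying z 0 to 6 mm in the flap_hinge frame. Push on its +z face (the outer one when upright) to fold it down.
- lid (a joint): Angle of the lid (rad): 0 = fully shut on the case's rim; 1.57 = upright; at most 2.0 (leaning outwards, away from the case). Friction of 0.48 N m holds it at any angle, so it must be pushed all the way.
- lid_hinge (a point): On the lid's hinge line, mid-length: case frame (90, 0, 80.5) mm. Its frame turns with the lid: -x runs from the hinge to the lid's free edge, y along the hinge, z normal to the lid (up when shut; pointing outwards, away from the flap, when the lid is upright).
- lid_edge (a point): Middle of the lid's free edge, 180 mm from the hinge; same axes as lid_hinge. The lid is a grey steel panel 180 mm (hinge to edge) x 240 mm x 12 mm, occupying z 0 to 12 mm in the lid_hinge frame. Push on its +z face (the outer one) to shut it.
- spray_can: On the table near the case; leave it standing where it is. Metal can with a paper band, 52 mm wide, 150 mm high, loose, upright. Origin under its centre.
- filler_jar: On the table near the case; leave it standing where it is. Jar with a white cap, 56 mm wide, 75 mm high, loose, upright. Origin under its centre.
- tape_roll: On the table near the case; leave it standing where it is. Bare cardboard-coloured roll lying flat, 80 mm across, 30 mm high, with a 56 mm hole, loose. Origin under its centre.
Not all that is in view belongs to the job. What is meant by the tape_roll is not turquoise, and is the larger of those in its own colour.

How it is judged:
By the outcome, as a careful person would: the job done as asked, in the order asked, and still so for the second after the job is handed in, with the robot touching nothing.
It also fails if it takes over 51 s, if anything falls off the work surface, if the arm or the gripper's body presses on something with over 40 N, if the wrist force passes 120 N, or if a joint passes its speed limit or range.

## Robot

A 7-joint arm with a two-finger parallel gripper is mounted at the origin on the work surface. World frame = base frame: x ahead of the robot, y to its left, z up, the work surface at z = 0. Lengths are in m, angles in degrees, forces in N, time in s.
With the tool pointing down it reaches from about 0.425 to 0.875 m from the base axis. Payload 4.7 kg.
Tool frame: the origin (TCP) lies on the front face of the gripper's body, between the roots of the fingers; the fingertips stand 70 mm ahead of it and the grasp point (between the pads) lies 51 mm ahead of it (tip_extent is the distance from the TCP to the fingertips, in m); z points along the fingers, y is the direction in which the jaws open and shut (so a half turn about z gives the same grasp; the last joint's range is limited). The gripper opens to 87 mm and grips with 3 to 60 N. Pads are 19 mm wide; open, the fingers measure 117 mm over their backs; the gripper's body (75 mm by 190 mm) begins 51 mm behind the grasp point.
Start: joints at [-63.192, 18.392, -4.016, 83.108, 1.295, 78.541, -3.26], TCP at [0.285, 0.584, 0.292] pointing down, gripper open.
Joint ranges: [-163.93, 163.93], [-17.29, 119.83], [-79.2, 71.16], [3.27, 140.29], [-89.18, 269.18], [5.43, 117.66], [-154.24, 154.24]. Speed limits (degrees/s): [147.25, 147.25, 180, 180, 180, 180, 180].

## Interface

Orientations are given as [roll, pitch, yaw] about the fixed x, y, z axes, in that order (R = Rz(yaw) Ry(pitch) Rx(roll)).
In Python, from cell import * gives the robot as it stands.
- The arm moves only by the tool carry_out, never from a script. Its argument "increments" is text: rows parted by semicolons, each of 7 numbers parted by spaces: the opening, from 0 (shut) to 1 (fully open), then the shift along the tool's x, y, z in m, then the turn, a rotation vector about the tool's x, y, z in degrees. A call has 1 to 20 rows; each row shifts and turns the pose as measured when the row begins, along the tool's axes as they then stand; what a row does not reach is not made up. A row lasts 1/8 s, in which the tool goes at most 62.5 mm and 10.7 degrees, less where a joint would pass 70% of its speed; a pose out of reach is approached as far as the arm can. A call is refused whole if a number of a shift passes 0.0625 or a number of a turn 10.7, either way. A call with a gripper value outside its range is refused whole. The fingers move at their own pace and stop on an object; "force" is the grip in N (left out, the last holds). Time passes only in rows, so rows that do not move let the fingers close. It gives the time, the measured TCP pose, the force and the opening at its end, in the units of the state.
- get_obs(): the state, without advancing time (a new reading comes with each control period).
- read_camera(name): name is "side" or "top"; returns a dict with "img" (480x640x3 uint8, blue, green, red), "fx", "fy", "cx", "cy" (pixels), "world_from_camera" (4x4, takes a point from camera to world coordinates). Camera axes: x right, y down, z forward; pixel columns grow to the right and rows downward; lengths in m; the calibration is good to about 2 mm. A picture is of the moment at which its call begins. There is no depth.
- sign_off(): hands the job in, once; it reports no verdict.
Trained networks look in a picture, given as the dict that the camera call returned (one of the last four; its "shot" number tells which), for a name from the list of things; names that differ only in an ending like _2 or _b are one class to them, and where a whole thing is asked for, a point or a joint stands for the part that bears it (a point fixed in the world has none). Each returns a list of dicts, best first, with "confidence" (0 to 1); they miss things now and then, are a little off and sometimes report something else, mostly with a low value. They report only what shows in the picture. A call takes as long as a camera call. They do not tell look-alikes from the thing itself.
- masks_of(target, picture): "pixels" (480x640 bool, what is visible of it) and "bbox" ([left, top, right, bottom] in pixels, round what is visible of it).
The state is a dict: "time_s": time; "qpos": joint angles; "joint_velocities": joint speeds; "effort": joint torques, N m; "tool_pos": TCP position; "tool_rot": TCP orientation; "force": force on the tool from outside, world axes, zero at the start; "wrist_torque": the same for the moment, N m; "grip_width": finger opening in m.
Only numpy, scipy, OpenCV 4.12 (cv2) and the standard library are available. Lean on these libraries where they do the work, as an engineer would, in place of code of your own. Each camera call takes 0.05 s, during which the arm holds its last target.

## Working session

There is one attempt and no reset: what is moved stays moved. The work goes in short steps, Python scripts to look and compute and a tool call to move; the robot and the scene stay as the last step left them, time stands still between calls to the robot, and variables do not carry over. Pictures are saved under pics/ and viewed, and the job is handed in when it is done.

Besides the shell and the picture viewer there is one more tool, called after "Request:" as a command line: name --argument value ..., lists and objects as JSON in quotes. carry_out: Moves the arm, as the interface text tells. Its arguments: {"type":"object","properties":{"increments":{"type":"string"},"force":{"type":"number"}},"required":["increments"]}

```bash
mkdir -p pics; ls; python3 - <<'E'
from cell import *
import cv2,numpy as np
o=get_obs();print(o)
for n in("side","top"):
    p=read_camera(n);cv2.imwrite(f"pics/{n}0.png",p["img"]);print(n,p["fx"],p["fy"],p["cx"],p["cy"],np.round(p["world_from_camera"],4).tolist())
    for t in ["case","flap","lid","spray_can","filler_jar","tape_roll"]:
        for m in masks_of(t,p): print(t,round(m["confidence"],2),m["bbox"])
E
```

```text
pics
{'time_s': 0.0, 'qpos': array([-63.19318568,  18.43809552,  -4.01795332,  83.17510097,
         1.2928494 ,  78.54024474,  -3.26048143]), 'joint_velocities': array([ 0.08797953, -0.05199269,  0.01916413,  0.05112264, -0.04428655,
        0.03959968,  0.02135452]), 'effort': array([-7.40113373e-04, -4.91274011e+01, -4.04037209e-01, -3.12535286e+01,
       -6.39936095e-02,  4.35368554e-02,  1.77283159e-04]), 'tool_pos': array([0.28475229, 0.58383886, 0.29117089]), 'tool_rot': array([-1.79891693e+02,  2.88799087e-03,  1.54004330e+02]), 'force': array([-0.26894864, -1.02052784,  1.08574118]), 'wrist_torque': array([ 0.02413871, -0.00893602, -0.0224141 ]), 'grip_width': 0.08754360047733727}
side 482.12819458279193 482.12819458279193 319.78866318134516 237.90457058420884 [[0.9937, -0.0927, 0.0636, 0.5861], [-0.1119, -0.7614, 0.6385, -0.6056], [-0.0108, -0.6416, -0.767, 0.8102], [0.0, 0.0, 0.0, 1.0]]
case 0.89 [165.9, 149.7, 348.5, 365.7]
flap 0.76 [166.2, 279.3, 304.7, 344.4]
lid 0.9 [218.8, 149.2, 349.7, 262.6]
spray_can 0.59 [339.2, 188.2, 349.0, 247.6]
filler_jar 0.61 [246.6, 390.9, 287.0, 438.0]
tape_roll 0.93 [341.7, 308.8, 385.5, 350.6]
tape_roll 0.88 [344.4, 379.6, 374.1, 417.5]
top 619.1355388696194 619.1355388696194 324.21524957564793 242.41908893030822 [[-0.0121, -0.9953, 0.0957, 0.5283], [-0.9999, 0.0114, -0.0082, -0.0105], [0.0071, -0.0958, -0.9954, 1.1352], [0.0, 0.0, 0.0, 1.0]]
case 0.89 [243.4, 183.8, 460.6, 394.2]
flap 0.76 [391.1, 261.3, 463.0, 394.7]
lid 0.86 [240.5, 185.6, 348.5, 350.8]
spray_can 0.9 [263.6, 187.1, 298.8, 228.8]
spray_can 0.31 [243.1, 181.3, 349.1, 346.9]
filler_jar 0.93 [472.5, 287.4, 508.4, 317.9]
tape_roll 0.85 [384.3, 179.1, 429.3, 223.4]
tape_roll 0.68 [462.0, 202.9, 492.0, 233.7]
tape_roll 0.61 [447.5, 133.5, 492.9, 182.7]
```

View pics/side0.png

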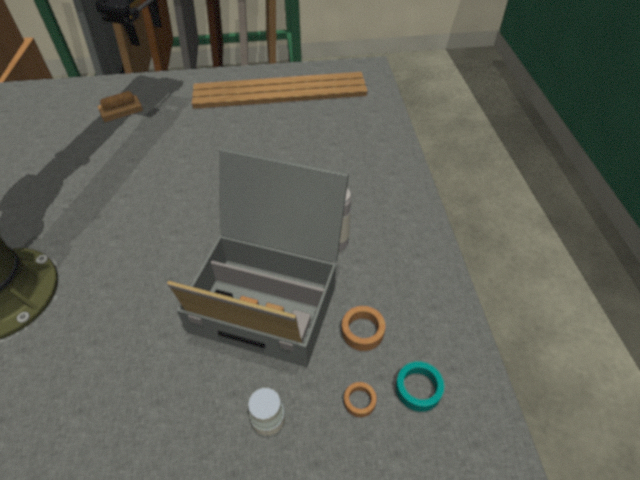

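View pics/top0.png

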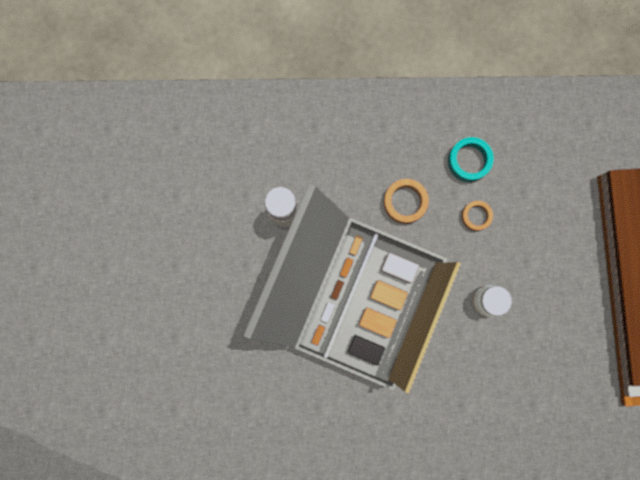

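The side view shows the case, with the flap edge from (170,284) to (300,335) and the lid standing from (220,152) to (348,176). The jar is at (265,410) and the can is behind the lid at (345,215). Tape roll candidates are large orange (363,328), small orange (360,399) and turquoise (420,386). I choose the large orange one. Next I'll zoom in on the corners.

```bash
python3 - <<'E'
import cv2
a=cv2.imread("pics/top0.png")[170:410,230:530];cv2.imwrite("pics/topc.png",cv2.resize(a,(750,600),interpolation=cv2.INTER_CUBIC))
a=cv2.imread("pics/side0.png")[140:380,150:400];cv2.imwrite("pics/sidec.png",cv2.resize(a,(625,600),interpolation=cv2.INTER_CUBIC))
E
```

```text
(no output)
```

View pics/topc.png

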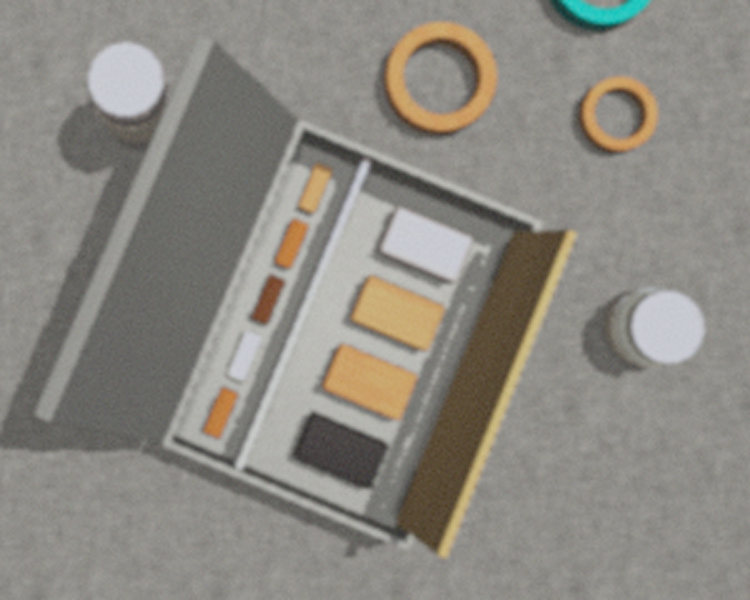

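View pics/sidec.png

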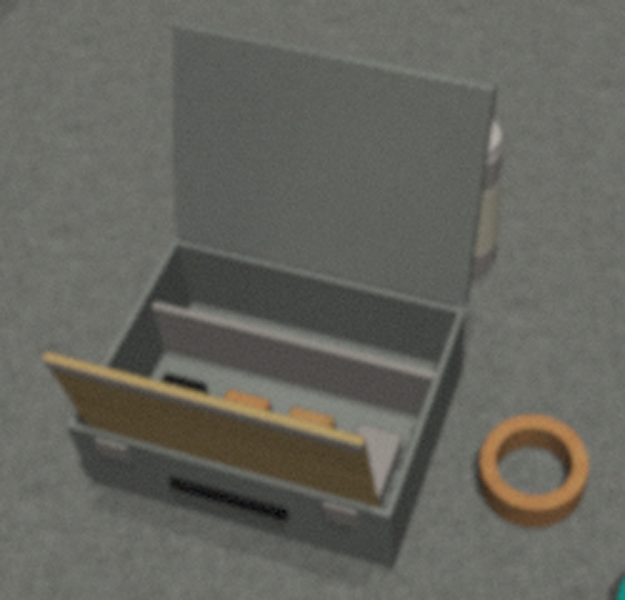

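```bash
cat > h.py <<'E'
import numpy as np,cv2
from scipy.optimize import least_squares
CAM={"side":(482.128,319.789,237.905,np.array([[0.9937,-0.0927,0.0636,0.5861],[-0.1119,-0.7614,0.6385,-0.6056],[-0.0108,-0.6416,-0.767,0.8102],[0,0,0,1.]])),
"top":(619.1355,324.215,242.419,np.array([[-0.0121,-0.9953,0.0957,0.5283],[-0.9999,0.0114,-0.0082,-0.0105],[0.0071,-0.0958,-0.9954,1.1352],[0,0,0,1.]]))}
def proj(c,P):
    f,cx,cy,W=CAM[c];P=np.atleast_2d(P);q=(P-W[:3,3])@W[:3,:3];return np.c_[cx+f*q[:,0]/q[:,2],cy+f*q[:,1]/q[:,2]]
def ray(c,uv,z):
    f,cx,cy,W=CAM[c];d=W[:3,:3]@np.array([(uv[0]-cx)/f,(uv[1]-cy)/f,1]);o=W[:3,3];return o+d*(z-o[2])/d[2]
def c2w(p,P):
    P=np.atleast_2d(P);c,s=np.cos(p[2]),np.sin(p[2]);return np.c_[p[0]+c*P[:,0]-s*P[:,1],p[1]+s*P[:,0]+c*P[:,1],P[:,2]]
def flap(a,r,y,z): return np.array([-.076+r*np.cos(a)-z*np.sin(a),y,.0645+r*np.sin(a)+z*np.cos(a)])
def lid(a,r,y,z): return np.array([.09-r*np.cos(a)+z*np.sin(a),y,.0805+r*np.sin(a)+z*np.cos(a)])
E
cat > fit.py <<'E'
from h import *
T=lambda u,v:(230+u/2.5-.3,170+v/2.5-.3)
S=lambda u,v:(150+u/2.5-.3,140+v/2.5-.3)
R=.08
obs=[("top",T(300,125),"c",(.09,-.12,R)),("top",T(540,222),"c",(-.09,-.12,R)),("top",T(408,545),"c",(-.09,.12,R)),("top",T(166,442),"c",(.09,.12,R)),
("side",S(178,243),"c",(.09,.12,R)),("side",S(468,303),"c",(.09,-.12,R)),("side",S(73,428),"c",(-.09,.12,R)),("side",S(392,515),"c",(-.09,-.12,R)),("side",S(395,567),"c",(-.09,-.12,0)),
("top",T(216,45),"l",(.18,-.12,0)),("top",T(56,420),"l",(.18,.12,0)),("side",S(175,28),"l",(.18,.12,0)),("side",S(495,88),"l",(.18,-.12,0)),
("side",S(47,363),"f",(.115,.108,.006)),("side",S(363,446),"f",(.115,-.108,.006)),("top",T(576,233),"f",(.115,-.108,.006)),("top",T(443,556),"f",(.115,.108,.006))]
def W(p,k,g):
    return c2w(p,g if k=="c" else lid(p[4],*g) if k=="l" else flap(p[3],*g))
def res(p): return np.concatenate([(proj(c,W(p,k,g))[0]-uv) for c,uv,k,g in obs])
s=least_squares(res,[.55,0.0,1.17,1.5,1.7],loss="soft_l1");print(s.x,np.degrees(s.x[2:]))
print(np.round(res(s.x).reshape(-1,2),1).tolist())
np.save("p.npy",s.x)
p=s.x
for n,uv,z in(("can",(281,202),.15),("jar",(496,300),.075),("tape",(406,201),.03),("small",(478,215),.02)):
    w=ray("top",uv,z);c,si=np.cos(p[2]),np.sin(p[2]);d=w[:2]-p[:2];print(n,w.round(3),"case",np.round([c*d[0]+si*d[1],-si*d[0]+c*d[1]],3))
E
python3 fit.py
```

```text
[ 0.52609132 -0.09751584  1.15986164  1.70314607  1.90957278] [ 66.45517693  97.58308153 109.41046084]
[[-0.4, -2.0], [0.7, -0.2], [0.5, 2.3], [-1.6, 1.3], [-0.0, -1.6], [0.1, 2.0], [-0.9, -0.9], [1.0, 0.2], [1.2, 0.4], [0.7, -1.9], [-1.4, 2.4], [-0.8, -1.3], [0.6, 0.6], [-0.4, -1.6], [1.6, -0.7], [0.6, -0.2], [1.4, 1.4]]
can [0.689 0.05  0.15 ] case [ 0.2  -0.09]
jar [ 0.528 -0.311  0.075] case [-0.195 -0.087]
tape [ 0.708 -0.168  0.03 ] case [ 0.008 -0.195]
small [ 0.682 -0.3    0.02 ] case [-0.123 -0.224]
```

```bash
cat > st.py <<'E'
from cell import *
from h import *
from scipy.spatial.transform import Rotation as Ro
o=get_obs();p=np.load("p.npy");c,s=np.cos(p[2]),np.sin(p[2]);d=o["tool_pos"][:2]-p[:2]
R=Ro.from_euler("xyz",o["tool_rot"],degrees=True)
Rt=Ro.from_euler("xyz",[180,0,np.degrees(p[2])],degrees=True)
t=o["tool_pos"]+R.as_matrix()[:,2]*.07
dt=t[:2]-p[:2]
print("t",round(o["time_s"],2),"TCP case",np.round([c*d[0]+s*d[1],-s*d[0]+c*d[1],o["tool_pos"][2]],4),"tip case",np.round([c*dt[0]+s*dt[1],-s*dt[0]+c*dt[1],t[2]],4))
print("turn needed (tool)",np.round((R.inv()*Rt).as_rotvec(degrees=True),2),"F",o["force"].round(1),"w",round(o["grip_width"],4),"q",o["qpos"].round(0))
E
python3 st.py
```

```text
t 0.7 TCP case [0.5287 0.4933 0.2923] tip case [0.5287 0.4933 0.2223]
turn needed (tool) [ 1.000e-02 -0.000e+00  8.754e+01] F [ 0.6  0.2 -0.1] w 0.0869 q [-63.  18.  -4.  83.   1.  79.  -3.]
```

Request:
carry_out --increments "0 0 0 -0.012 0 0 9.7;0 0 0 -0.012 0 0 9.7;0 0 0 -0.012 0 0 9.7;0 0 0 -0.012 0 0 9.7;0 0 0 -0.012 0 0 9.7;0 0 0 -0.012 0 0 9.7;0 0 0 -0.012 0 0 9.7;0 0 0 -0.012 0 0 9.7;0 0 0 -0.012 0 0 9.7;0 0 0 0 0 0 0" --force 20

```text
time_s: 1.95
tool_pos: [0.2848, 0.584, 0.4036]
tool_rot: [-180.0, 0.0, 63.9]
force: [0.4, 0.6, 0.4]
grip_width: 0.0018
```

```bash
python3 st.py
```

```text
t 1.95 TCP case [0.5284 0.4935 0.4036] tip case [0.5284 0.4935 0.3336]
turn needed (tool) [-0.01  0.01 -2.53] F [0.4 0.6 0.4] w 0.0018 q [-72.  17.   7.  73.  -2.  91. -91.]
```

Request:
carry_out --increments "0 -0.042 0.031 0 0 0 -2.5;0 -0.042 0.031 0 0 0 0;0 -0.042 0.031 0 0 0 0;0 -0.042 0.031 0 0 0 0;0 -0.042 0.031 0 0 0 0;0 -0.042 0.031 0 0 0 0;0 -0.042 0.031 0 0 0 0;0 -0.042 0.031 0 0 0 0;0 -0.042 0.031 0 0 0 0;0 -0.042 0.031 0 0 0 0;0 -0.042 0.031 0 0 0 0;0 -0.042 0.031 0 0 0 0;0 -0.042 0.031 0 0 0 0;0 -0.042 0.031 0 0 0 0;0 -0.042 0.031 0 0 0 0;0 -0.042 0.031 0 0 0 0;0 0 0 0 0 0 0"

```text
time_s: 4.08
tool_pos: [0.4954, -0.2501, 0.3944]
tool_rot: [-179.9, 0.4, 70.4]
force: [-0.7, 0.5, -0.8]
grip_width: 0.0008
```

```bash
python3 st.py
```

```text
t 4.08 TCP case [-0.1521 -0.0328  0.3944] tip case [-0.1526 -0.0328  0.3244]
turn needed (tool) [-0.06  0.41  3.96] F [-0.7  0.5 -0.8] w 0.0008 q [-34.   8.  65.  89.  -7.  88.  11.]
```

Request:
carry_out --increments "0 0.003 -0.008 0.03 0 0 1;0 0.003 -0.008 0.03 0 0 1;0 0.003 -0.008 0.03 0 0 1;0 0.003 -0.008 0.03 0 0 1;0 0 0 0.03 0 0 0;0 0 0 0.015 0 0 0;0 0 0 0 0 0 0"

```text
time_s: 4.95
tool_pos: [0.4675, -0.2202, 0.2228]
tool_rot: [-179.8, -0.1, 67.7]
force: [0.6, -0.8, -0.7]
grip_width: 0.0007
```

```bash
python3 st.py;python3 - <<'E'
from cell import *
import cv2,numpy as np
for n in("side","top"):
    p=read_camera(n);cv2.imwrite(f"pics/{n}1.png",p["img"])
a=cv2.imread("pics/side1.png");b=cv2.imread("pics/top1.png")
cv2.imwrite("pics/b1.png",np.hstack([a[100:460,100:500],b[100:460,180:580]]))
E
```

```text
t 4.95 TCP case [-0.1359  0.0047  0.2228] tip case [-0.1358  0.0049  0.1528]
turn needed (tool) [-0.21 -0.06  1.21] F [ 0.6 -0.8 -0.7] w 0.0007 q [-36.   8.  64. 109.  -8.  68.   8.]
```

View pics/b1.png

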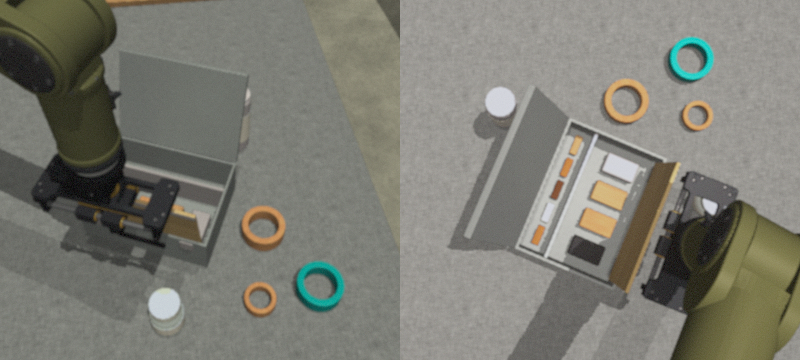

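Request:
carry_out --increments "0 0.0115 0 0.001 0 0 0.4;0 0.0115 0 0.001 0 0 0.4;0 0.0115 0 0.001 0 0 0.4;0 0.0115 0 0 0 0 0;0 0.0115 0 0 0 0 0;0 0.0115 0 0 0 0 0;0 0.012 0 0.001 0 0 0;0 0.012 0 0.001 0 0 0;0 0.0105 0 0.007 0 0 0;0 0.0105 0 0.007 0 0 0;0 0 0 0 0 0 0"

```text
time_s: 6.42
tool_pos: [0.5183, -0.1086, 0.2059]
tool_rot: [179.9, -0.1, 66.5]
force: [0.4, -0.3, 0.4]
grip_width: 0.0005
```

```bash
python3 st.py
```

```text
t 6.42 TCP case [-0.0133  0.0027  0.2059] tip case [-0.0133  0.0026  0.1359]
turn needed (tool) [ 0.11 -0.06  0.02] F [ 0.4 -0.3  0.4] w 0.0005 q [-44.  11.  59. 108. -10.  66.  -5.]
```

Request:
carry_out --increments "0 0.005 0 0.009 0 0 0;0 0.005 0 0.009 0 0 0;0 0.004 0 0.01 0 0 0;0 0.003 0 0.01 0 0 0;0 0.001 0 0.01 0 0 0;0 0 0 0.008 0 0 0;0 0 0 0.006 0 0 0;0 0 0 0 0 0 0"

```text
time_s: 7.42
tool_pos: [0.5266, -0.0912, 0.1406]
tool_rot: [179.9, -0.2, 66.4]
force: [-2.9, 1.9, 9.5]
grip_width: 0.0007
```

```bash
python3 st.py
```

```text
t 7.42 TCP case [0.006  0.0021 0.1406] tip case [0.0062 0.002  0.0706]
turn needed (tool) [ 0.09 -0.17 -0.06] F [-2.9  1.9  9.5] w 0.0007 q [-41.  18.  56. 111. -17.  60.  -2.]
```

Request:
carry_out --increments "0 0 0 0.003 0 0 0;0 0 0 0.003 0 0 0;0 0 0 0.002 0 0 0"

```text
time_s: 7.8
tool_pos: [0.5269, -0.0918, 0.1404]
tool_rot: [-179.7, -0.5, 66.3]
force: [-6.8, 1.7, 16.0]
grip_width: 0.0002
```

```bash
python3 st.py
```

```text
t 7.8 TCP case [0.0056 0.0016 0.1404] tip case [0.0063 0.0019 0.0704]
turn needed (tool) [-0.3  -0.54 -0.12] F [-6.8  1.7 16. ] w 0.0002 q [-41.  18.  55. 111. -18.  60.  -1.]
```

Request:
carry_out --increments "0 0 0 -0.01 0 0 0;0 -0.005 0 -0.03 0 0 0;0 -0.005 0 -0.04 0 0 0;0 0 0 -0.04 0 0 0;0 0 0 -0.04 0 0 0;0 0 0 -0.04 0 0 0;0 0 0 -0.04 0 0 0;0 0 0 0 0 0 0"

```text
time_s: 8.8
tool_pos: [0.5219, -0.1067, 0.3875]
tool_rot: [-179.7, -0.5, 66.1]
force: [0.5, -0.2, -0.7]
grip_width: 0.0005
```

```bash
python3 st.py;python3 - <<'E'
from cell import *
import cv2,numpy as np
for n in("side","top"):
    p=read_camera(n);cv2.imwrite(f"pics/{n}2.png",p["img"])
a=cv2.imread("pics/side2.png");b=cv2.imread("pics/top2.png")
cv2.imwrite("pics/b2.png",np.hstack([a[100:460,100:500],b[100:460,180:580]]))
E
```

```text
t 8.8 TCP case [-1.010e-02  2.000e-04  3.875e-01] tip case [-0.0094  0.0005  0.3175]
turn needed (tool) [-0.26 -0.51 -0.38] F [ 0.5 -0.2 -0.7] w 0.0005 q [-49.   2.  60.  92.  -2.  87. -13.]
```

View pics/b2.png

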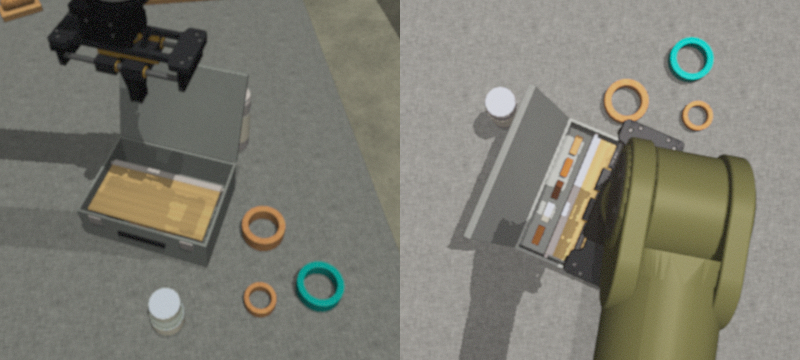

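The flap lies flat in the case, with its wood panel at about (160,195) in the left pane, and the objects haven't moved. Next is the lid.

Request:
carry_out --increments "0 0.03 -0.003 0 -0.2 -0.5 0;0 0.03 -0.003 0 0 0 0;0 0.03 -0.003 0 0 0 0;0 0.03 -0.003 0 0 0 0;0 0.03 0 0 0 0 0;0 0.03 0 0 0 0 0;0 0.025 0 0 0 0 0;0 0 0 0 0 0 0"

```text
time_s: 9.9
tool_pos: [0.5937, 0.0967, 0.3746]
tool_rot: [-179.1, 0.6, 66.1]
force: [-0.1, -0.4, -0.8]
grip_width: 0.0006
```

```bash
python3 st.py
```

```text
t 9.9 TCP case [0.205  0.0156 0.3746] tip case [0.2043 0.0168 0.3047]
turn needed (tool) [-0.94  0.58 -0.39] F [-0.1 -0.4 -0.8] w 0.0006 q [-55.  16.  53.  84. -13.  88. -25.]
```

Request:
carry_out --increments "0 0 0 0.03 -0.5 0.3 0;0 0 0 0.03 -0.4 0.3 0;0 0 0 0.025 0 0 0;0 0 0 0.01 0 0 0;0 0 0 0 0 0 0"

```text
time_s: 10.52
tool_pos: [0.5921, 0.0917, 0.2769]
tool_rot: [180.0, 0.2, 65.7]
force: [0.7, -0.2, 0.4]
grip_width: 0.0004
```

```bash
python3 st.py;python3 - <<'E'
from cell import *
import cv2,numpy as np
for n in("side","top"):
    p=read_camera(n);cv2.imwrite(f"pics/{n}3.png",p["img"])
a=cv2.imread("pics/side3.png");b=cv2.imread("pics/top3.png")
cv2.imwrite("pics/b3.png",np.hstack([a[100:460,100:500],b[100:460,180:580]]))
E
```

```text
t 10.53 TCP case [0.1998 0.0151 0.2769] tip case [0.1996 0.015  0.2069]
turn needed (tool) [ 0.03  0.17 -0.71] F [ 0.7 -0.2  0.4] w 0.0004 q [-55.  17.  53.  94. -14.  76. -24.]
```

View pics/b3.png

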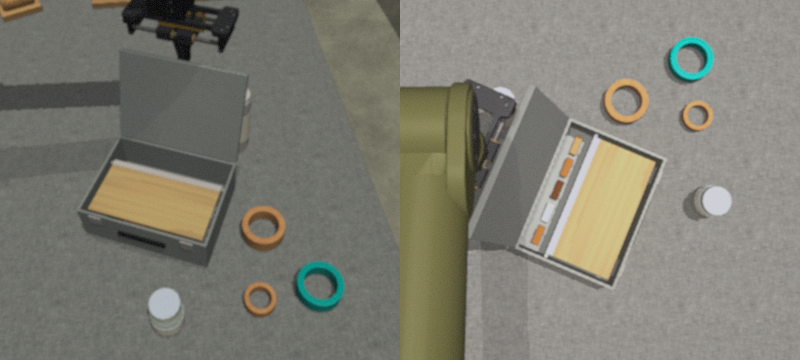

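Request:
carry_out --increments "0 -0.0147 0 -0.0035 0 0 -0.5;0 -0.0147 0 -0.0035 0 0 0;0 -0.0147 0 -0.0035 0 0 0;0 -0.0147 0 -0.0035 0 0 0;0 -0.0147 0 -0.0035 0 0 0;0 -0.0147 0 -0.0035 0 0 0;0 -0.013 0 0 0 0 0;0 -0.013 0 0 0 0 0;0 -0.013 0 0 0 0 0;0 0 0 0 0 0 0"

```text
time_s: 11.88
tool_pos: [0.5386, -0.0322, 0.3024]
tool_rot: [179.8, -0.3, 66.3]
force: [0.3, -0.5, -0.6]
grip_width: 0.0008
```

```bash
python3 st.py
```

```text
t 11.88 TCP case [0.0649 0.0146 0.3024] tip case [0.0653 0.0143 0.2324]
turn needed (tool) [ 0.24 -0.31 -0.18] F [ 0.3 -0.5 -0.6] w 0.0008 q [-53.   6.  57. 100.  -5.  77. -18.]
```

Request:
carry_out --increments "0 -0.015 0 0.008 0 0 0;0 -0.015 0 0.008 0 0 0;0 -0.0165 0 0.0105 0 0 0;0 -0.0165 0 0.0105 0 0 0;0 -0.013 0 0.0145 0 0 0;0 -0.013 0 0.0145 0 0 0;0 0 0 0 0 0 0"

```text
time_s: 12.75
tool_pos: [0.4994, -0.1211, 0.2306]
tool_rot: [179.8, -0.1, 66.1]
force: [0.1, 0.4, 0.7]
grip_width: 0.0006
```

```bash
python3 st.py;python3 - <<'E'
from cell import *
import cv2,numpy as np
for n in("side","top"):
    p=read_camera(n);cv2.imwrite(f"pics/{n}4.png",p["img"])
a=cv2.imread("pics/side4.png");b=cv2.imread("pics/top4.png")
cv2.imwrite("pics/b4.png",np.hstack([a[100:460,100:500],b[100:460,180:580]]))
E
```

```text
t 12.75 TCP case [-0.0323  0.015   0.2306] tip case [-0.0321  0.0148  0.1606]
turn needed (tool) [ 0.19 -0.14 -0.31] F [0.1 0.4 0.7] w 0.0006 q [-47.   5.  61. 109.  -5.  68.  -8.]
```

View pics/b4.png

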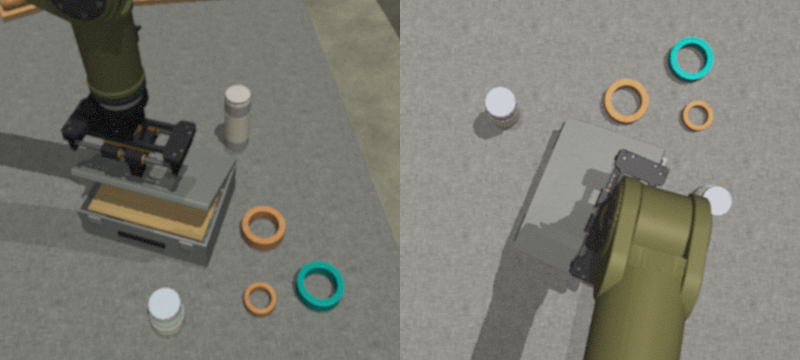

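The lid is about 30° open, with the fingertip on its outer face and everything else still in place. I'll keep pushing it down.

Request:
carry_out --increments "0 -0.006 0 0.012 0 0 0;0 -0.005 0 0.012 0 0 0;0 -0.004 0 0.012 0 0 0;0 -0.003 0 0.012 0 0 0;0 0 0 0.01 0 0 0;0 0 0 0.006 0 0 0;0 0 0 0.004 0 0 0;0 0 0 0.003 0 0 0;0 0 0 0.003 0 0 0"

```text
time_s: 13.98
tool_pos: [0.4944, -0.1384, 0.1624]
tool_rot: [-179.8, -0.4, 66.4]
force: [-11.7, 2.6, 30.8]
grip_width: 0.0002
```

```bash
python3 st.py
```

```text
t 13.97 TCP case [-0.0501  0.0127  0.1624] tip case [-0.0497  0.0129  0.0924]
turn needed (tool) [-0.15 -0.39 -0.1 ] F [-11.7   2.6  30.8] w 0.0002 q [-41.  13.  60. 113. -13.  61.   1.]
```

Request:
carry_out --increments "0 0 0 -0.01 0 0 0;0 0 0 -0.03 0 0 0;0 0 0 -0.04 0 0 0;0 0 0 -0.04 0 0 0;0 0 0 -0.04 0 0 0;0 -0.03 0 -0.03 0 0 0;0 -0.04 0 0 0 0 0;0 -0.04 0 0 0 0 0;0 -0.04 0 0 0 0 0;0 0 0 0 0 0 0"

```text
time_s: 15.22
tool_pos: [0.4344, -0.2774, 0.3571]
tool_rot: [-180.0, -0.8, 66.7]
force: [-0.2, 0.5, 1.0]
grip_width: 0.0002
```

```bash
python3 st.py;python3 - <<'E'
from cell import *
import cv2,numpy as np
from h import *
for n in("side","top"):
    p=read_camera(n);cv2.imwrite(f"pics/{n}5.png",p["img"])
    for t in ["spray_can","filler_jar","tape_roll"]:
        for m in masks_of(t,p): print(n,t,round(m["confidence"],2),np.round(m["bbox"]))
a=cv2.imread("pics/side5.png");b=cv2.imread("pics/top5.png")
cv2.imwrite("pics/b5.png",np.hstack([cv2.resize(a[230:380,150:350],(400,300)),b[100:400,180:580]]))
c=cv2.resize(a[200:380,140:380],None,fx=3,fy=3,interpolation=cv2.INTER_CUBIC)
P=np.load("p.npy")
# predicted shut-lid top corners
for ang,col in((0,(0,255,0)),(.06,(0,0,255))):
    q=(proj("side",np.vstack([c2w(P,lid(ang,r,y,.012)) for r,y in((.18,.12),(.18,-.12),(0,-.12),(0,.12))]))-[140,200]+.5)*3
    cv2.polylines(c,[q.astype(int)],True,col,1)
cv2.imwrite("pics/c5.png",c)
E
```

```text
t 15.22 TCP case [-0.2015  0.0122  0.3571] tip case [-0.2006  0.0122  0.2871]
turn needed (tool) [-0.04 -0.77  0.29] F [-0.2  0.5  1. ] w 0.0002 q [-40.  -3.  69.  98.   2.  83.   5.]
side spray_can 0.64 [325. 184. 349. 249.]
side filler_jar 0.61 [246. 390. 284. 434.]
side tape_roll 0.69 [346. 379. 375. 417.]
side tape_roll 0.68 [340. 309. 386. 351.]
side tape_roll 0.68 [391. 362. 442. 411.]
top spray_can 0.82 [264. 187. 302. 229.]
top filler_jar 0.72 [470. 286. 512. 317.]
top tape_roll 0.92 [459. 200. 492. 232.]
top tape_roll 0.59 [450. 136. 492. 186.]
```

View pics/b5.png

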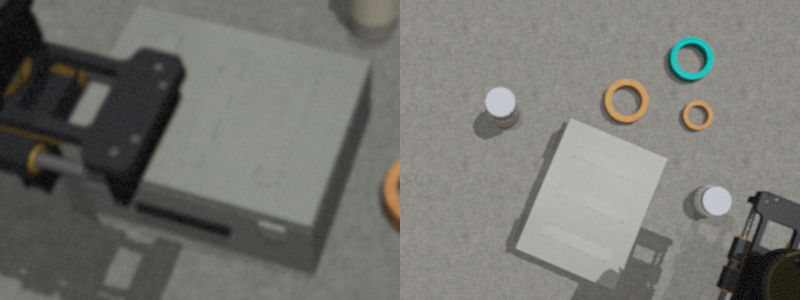

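View pics/c5.png

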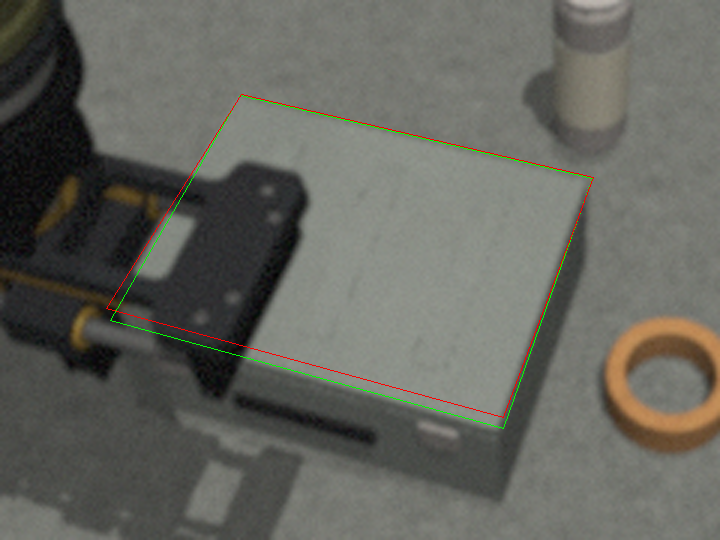

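The green outline, the predicted shut lid, and the visible front edge need a closer look without the arm in the way.

Request:
carry_out --increments "0 0 -0.03 -0.04 0 0 0;0 -0.03 -0.03 -0.03 0 0 0;0 -0.03 -0.03 0 0 0 0;0 -0.03 -0.03 0 0 0 0;0 0 0 0 0 0 0"

```text
time_s: 16.25
tool_pos: [0.2984, -0.3045, 0.43]
tool_rot: [180.0, -0.3, 67.7]
force: [0.3, -0.2, 0.2]
grip_width: 0.0007
```

```bash
python3 st.py;python3 - <<'E'
from cell import *
import cv2,numpy as np
from h import *
P=np.load("p.npy")
i=np.mean([read_camera("side")["img"].astype(float) for _ in range(4)],0).astype(np.uint8)
cv2.imwrite("pics/side6.png",i)
c=cv2.resize(i[300:375,220:330],None,fx=7,fy=7,interpolation=cv2.INTER_CUBIC)
c=cv2.convertScaleAbs(c,alpha=1.4)
g=lambda pts:((proj("side",np.vstack(pts))-[220,300]+.5)*7).astype(int)
for a,col in((0,(0,255,0)),(.06,(0,0,255))):
    cv2.polylines(c,[g([c2w(P,lid(a,.18,y,.012)) for y in(.12,-.12)])],False,col,1)
cv2.polylines(c,[g([c2w(P,(-.09,y,.08)) for y in(.12,-.12)])],False,(255,0,0),1)
cv2.imwrite("pics/c6.png",c)
E
```

```text
t 16.25 TCP case [-0.2807  0.1261  0.43  ] tip case [-0.2804  0.126   0.36  ]
turn needed (tool) [ 0.04 -0.27  1.21] F [ 0.3 -0.2  0.2] w 0.0007 q [ -7. -17.  38. 100.  10.  94.   9.]
```

View pics/c6.png

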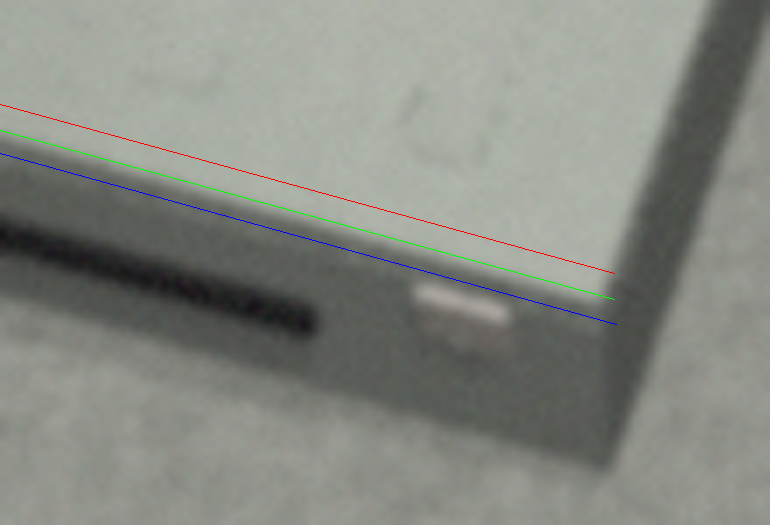

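View pics/side6.png

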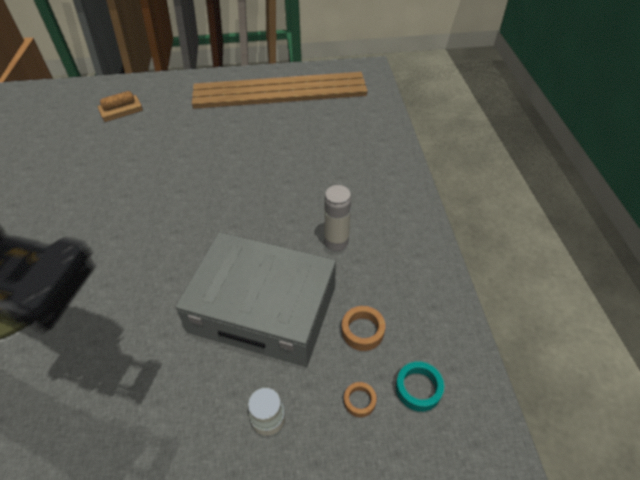

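The lid's front edge lies on the green shut line, and the can, jar and rolls are where they were. I'm handing the job in.

```bash
python3 -c "
from cell import *
print(get_obs()['qpos'].round(2));print(sign_off())"
```

```text
[ -7.63 -16.99  38.48  99.68  10.22  93.8    8.74]
the job is handed in; nothing more can be done
None
```

The repair case is put away: I pushed the flap flat first, then swung the lid over and pressed it shut. I used only the closed fingertips, and handed in at about 16.5 s of the 51 s allowed.

- **Flap:** it bottomed out at 16 N with the fingertip at 70.4 mm; lying flat should read 70.5 mm. The pictures taken before I moved the lid also show it flat.
- **Lid:** it bottomed out at about 31 N upward (33 N in all), with the fingertip at 92.4 mm; shut should read 92.5 mm. After I drew back, its front edge lay on the line predicted for a shut lid.
- **Other objects:** the spray can, jar and tape roll (the larger orange one) look to be in their original places.

**Checks that disagreed or ran close:**
- My case position fit was off by up to about 2 px.
- An earlier crop, partly hidden by the gripper, made the lid look slightly open; the clear close-up showed it shut.
- The detector missed the tape roll in the last top view, although it is plainly visible there.
- Joint 2 ended at -17.0°, close to its -17.29° limit but within range.

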